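Sweep the stray parts into the parts fence

ROBOT

A 6-joint arm with a two-finger parallel gripper is mounted at the origin on a cart in front of the work surface, level with it; the furniture and walls round the work are solid. World frame = base frame: x ahead of the robot, y to its left, z up, the work surface at z = 0. Lengths are in mm, angles in rad, forces in N, time in s.
With the tool pointing down it reaches from about 350 to 875 mm from the base axis. Payload 4.2 kg.
Tool frame: the origin (TCP) lies at the very end of the fingers, on their centre line; the grasp point (between the pads) lies 19 mm behind it; z points along the fingers, y is the line along which they close (so a half turn about z gives the same grasp; the last joint's range is limited). The gripper opens to 85 mm and grips with 20 to 120 N. Pads are 22 mm wide; open, the fingers measure 114 mm over their backs; the gripper's body (76 mm by 85 mm) begins 54 mm behind the grasp point. The pads swing forward as they close: fully open they stand 13 mm farther back than shut.
Start: joints at [-0.975, 0.385, 0.008, 0, -1.194, -0.259], TCP at [206.558, -589.859, 231.312] pointing down, gripper open.
Joint ranges: [-3.14, 3.14], [-1.21, 2.06], [-1.07, 1.41], [-3.16, 2.05], [-2.99, -0.16], [-3.1, 3.1]. Speed limits (rad/s): [2.79, 2.79, 3.14, 3.14, 3.14, 3.14].

INTERFACE

Orientations are given as a unit quaternion [x, y, z, w].
In Python, from bench import arm, optics gives the robot as it stands. The module is installed in compiled form; this text tells all that it offers.
- The arm moves only by the tool step_arm, never from a script. Its argument "motion" is a list of rows, each an object with "dr": the turn, a rotation vector about the tool's x, y, z in units of 8 degrees (1.0 is 8 degrees), a list of three; "slide": the shift along the tool's x, y, z in mm, a list of three; "jaw": the finger opening in mm, from 0 to 85.4. A call has exactly 8 rows; each row is the pose to reach, as a shift and turn from the pose commanded when the call began, along the tool's axes at that moment; what a row does not reach only later rows make up. A row lasts 1/8 s, in which the tool goes at most 62.5 mm and 10.7 degrees, less where a joint would pass 70% of its speed; a pose out of reach is approached as far as the arm can. A call with a gripper value outside its range is refused whole. The fingers move at their own pace and stop on an object; the grip force is fixed at half the most. Time passes only in rows, so rows that repeat a pose let the fingers close, or fill a call up. It gives the time, the measured TCP pose, the force, the opening and the grip force at its end, in the units of the state.
- arm.read_state(): the state, without advancing time (a new reading comes with each control period).
- optics.get_image(name): name is "side" or "top"; returns the picture (420x560x3 uint8, blue, green, red); there is no depth.
- optics.camera_info(name): a dict with "camera_matrix" (3x3 intrinsics, pixels), "k1" (the pictures are not rectified: a ray, as slopes to the right and down, at radius r is drawn at 1 + k1 r^2 times it, then the intrinsics apply), "view" (4x4, takes a point from world to camera coordinates). Camera axes: x right, y up, looking along -z (the intrinsics and any distortion apply to the point x, -y, -z); pixel columns grow to the right and rows downward; lengths in mm; the calibration is good to about 2 mm. A picture is of the moment at which its call begins. camera_info takes no time and is no camera call.
- arm.job_done(): hands the job in; it is judged then, once.
The state is a dict: "clock": time; "joints": joint angles; "joint_vel": joint speeds; "joint_efforts": joint torques, N m; "position": TCP position; "ee_rot": TCP orientation; "contact_force": force on the tool from outside, world axes, zero at the start; "wrist_torque": the same for the moment, N m; "gripper_width": finger opening in mm; "grasp_force": force on a finger pad.
Only numpy, scipy, OpenCV 4.12 (cv2) and the standard library are available. Lean on these libraries where they do the work, as an engineer would, in place of code of your own. Each camera call takes 0.05 s, during which the arm holds its last target. There are 200 camera calls.

TASK

Tidy the optical table: with the tips of the closed fingers, sweep the loose steel post and the two small cable couplers along the table top into the three-sided aluminium fence, through its open side, until all three lie wholly inside it. Do not pick any of them up, and leave everything else on the table where it is.

Things in the scene. Friction and masses are not known exactly. Their poses are not given: they have to be found in the camera images.
- fence: the parts fence: three straight aluminium bars, 25 mm high and 12 mm thick, screwed immovably to the table in a U; no floor plate, the bare table top lies inside. Inside it is 170 mm wide (its x, -85 to 85 mm) and 110 mm deep (its y): back bar's inner face at y = -55 mm, open mouth at y = +55 mm, where the side bars end. Origin: centre of the inside, at table-top height; its +y points out of the mouth, roughly to the robot's left
- post_mid (a point): centre of the loose steel post: plain rod lying on the table (it slides, it does not roll), 75 mm long along its own y, 13 mm thick and high, 75 g; lies across the front of the fence's mouth, roughly along the robot's x. The table is bare between it and the mouth
- post_end_a (a point): end of the steel post, on its axis 37 mm from its centre to its own +y
- post_end_b (a point): end of the steel post, on its axis 37 mm from its centre to its own -y
- coupler_near_mid (a point): centre of a loose part: silvery cylindrical cable coupler lying on its side (it slides, it does not roll), 32 mm long, 14 mm across and high, 20 g, long along its own y, which at the start points along the robot's x to within 40 degrees; this one starts nearer the robot than the small square case
- coupler_near_end_a (a point): end of that coupler, on its axis 16 mm from its centre to its own +y
- coupler_near_end_b (a point): end of that coupler, on its axis 16 mm from its centre to its own -y
- coupler_far_mid (a point): centre of a loose part: silvery cylindrical cable coupler lying on its side (it slides, it does not roll), 32 mm long, 14 mm across and high, 20 g, long along its own y, which at the start points along the robot's x to within 40 degrees; this one starts farther from the robot than the small square case
- coupler_far_end_a (a point): end of that coupler, on its axis 16 mm from its centre to its own +y
- coupler_far_end_b (a point): end of that coupler, on its axis 16 mm from its centre to its own -y
- filter_case: small closed square flat case, 50 x 50 x 21 mm, lying flat in the middle of the loose parts; origin at the centre of its underside. Bystander: not to be moved
- lens_post: lens ring on a post, 48 x 38 x 112 mm high, standing to the left of the loose parts; origin at its underside centre. Bystander
- driver_case: flat closed case, 60 x 90 x 16 mm, to the front left; origin at its underside centre. Bystander
- screwdriver: screwdriver lying behind the loose parts, 192 mm long along its own y, 25 mm high; origin at its underside centre. Bystander
- power_meter: hand-held meter lying at the left, 150 x 68 x 30 mm; origin at its underside centre. Bystander

How it is judged:
By the outcome, as a careful person would: the job done as asked, in the order asked, and still so for the second after the job is handed in, with the robot touching nothing.
It also fails if it takes over 64 s, if anything falls off the work surface, if the arm or the gripper's body presses on something with over 40 N, if the wrist force passes 120 N, or if a joint passes its speed limit or range.

## Working session

There is one attempt and no reset: what is moved stays moved. The work goes in short steps, Python scripts to look and compute and a tool call to move; the robot and the scene stay as the last step left them, time stands still between calls to the robot, and variables do not carry over. Pictures are saved under pics/ and viewed, at most 10 in all, crops included, and the job is handed in when it is done.

Besides the shell and the picture viewer there is one more tool, called after "Emit:" by a JSON object that holds its "fn" and its "kwargs", one argument or row to a line. step_arm: Moves the arm, as the interface text tells. Its arguments: {"type":"object","properties":{"motion":{"type":"array","items":{"type":"object","properties":{"dr":{"type":"array","items":{"type":"number"}},"slide":{"type":"array","items":{"type":"number"}},"jaw":{"type":"number"}}}}},"required":["motion"]}

```bash
mkdir -p pics
python3 - <<'E'
from bench import arm, optics
import cv2
for n in("top","side"):
    im=optics.get_image(n); cv2.imwrite(f"pics/{n}0.png",cv2.resize(im,(800,600),interpolation=cv2.INTER_CUBIC))
    c=optics.camera_info(n); print(c)
s=arm.read_state();print(s)
E
```

```text
{'camera_matrix': array([[397.59083825,   0.        , 277.91716408],
       [  0.        , 397.59083825, 207.42302671],
       [  0.        ,   0.        ,   1.        ]]), 'k1': 0.007226940786556074, 'view': array([[-2.64560455e-02, -9.98538046e-01, -4.71364845e-02,
         1.59080497e+02],
       [ 9.84022387e-01, -3.43185390e-02,  1.74705983e-01,
        -5.36339505e+02],
       [-1.76068226e-01, -4.17613265e-02,  9.83491724e-01,
        -8.64629114e+02],
       [ 0.00000000e+00,  0.00000000e+00,  0.00000000e+00,
         1.00000000e+00]])}
{'camera_matrix': array([[477.40255113,   0.        , 270.90074168],
       [  0.        , 477.40255113, 206.10738177],
       [  0.        ,   0.        ,   1.        ]]), 'k1': -0.007512505007432325, 'view': array([[-9.97027546e-01,  7.59434337e-02,  1.29872052e-02,
         5.04361509e+02],
       [-3.02153947e-02, -5.40474062e-01,  8.40817946e-01,
         4.71127257e+01],
       [ 7.08738495e-02,  8.37926240e-01,  5.41162188e-01,
        -1.27400256e+03],
       [ 0.00000000e+00,  0.00000000e+00,  0.00000000e+00,
         1.00000000e+00]])}
{'clock': 0.1, 'joints': array([-9.75405260e-01,  3.85477346e-01,  6.77308662e-03, -3.89758287e-04,
       -1.19397911e+00, -2.58561604e-01]), 'joint_vel': array([-0.00094249, -0.00308334,  0.00175866,  0.00088593,  0.00033658,
       -0.00065577]), 'joint_efforts': array([-5.72883764e-04, -3.93319988e+01,  1.88928992e+01,  4.19790655e+00,
       -2.58253705e-03,  5.17361983e-06]), 'position': array([ 206.37858628, -589.40756885,  230.34321671]), 'ee_rot': array([-1.67548780e-01,  9.85863319e-01,  9.33825575e-04, -2.25854258e-04]), 'contact_force': array([ 0.71259903,  0.58781668, -0.18610729]), 'wrist_torque': array([-0.01356078,  0.02288261, -0.01877952]), 'grasp_force': 0.0, 'gripper_width': 85.58463212185632}
```

View pics/top0.png

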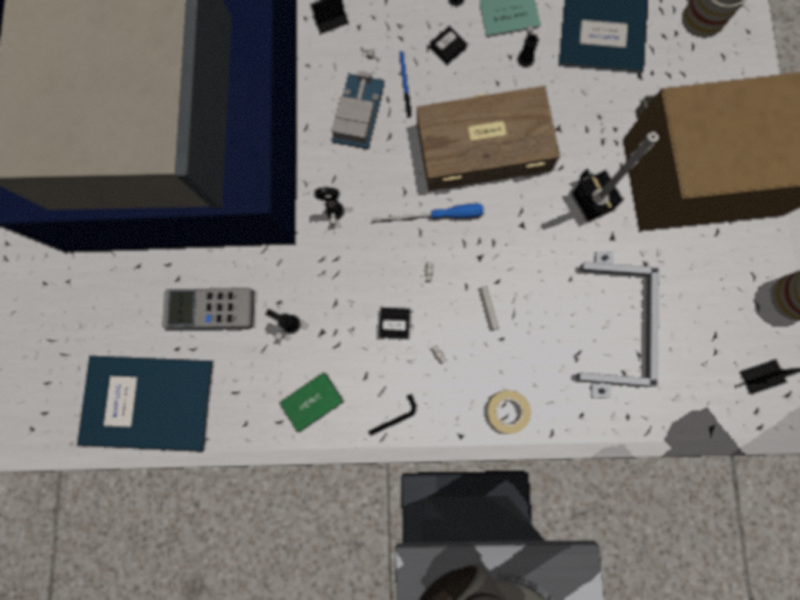

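View pics/side0.png

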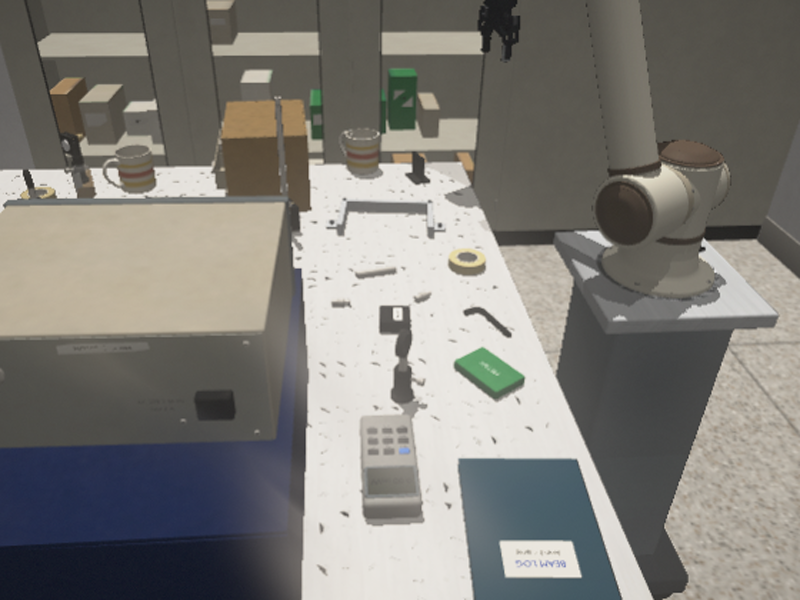

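The top view shows the couplers at about (429,272) and (438,354), the post at (489,308), the case at (394,323), and the fence from (580,265) to (655,382) with its mouth facing left. I'll enlarge that area.

```bash
cat > h.py <<'E'
import numpy as np, cv2
from bench import arm, optics
def unproj(n,px,z):
    c=optics.camera_info(n);K=c["camera_matrix"];V=np.array(c["view"])
    px=np.array(px,float).reshape(-1,1,2)
    p=cv2.undistortPoints(px,K,np.array([c["k1"],0,0,0.]))[:,0]
    d=np.c_[p[:,0],-p[:,1],-np.ones(len(p))]@V[:3,:3]
    o=-V[:3,:3].T@V[:3,3]
    return o+d*((z-o[2])/d[:,2])[:,None]
def crop(n,name,u,v,w,h,s):
    im=optics.get_image(n); cv2.imwrite(f"pics/{name}.png",cv2.resize(im[v:v+h,u:u+w],None,fx=s,fy=s,interpolation=cv2.INTER_CUBIC))
E
python3 - <<'E'
from h import *
crop("top","c1",258,165,210,120,3.8)
E
```

```text
(no output)
```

View pics/c1.png

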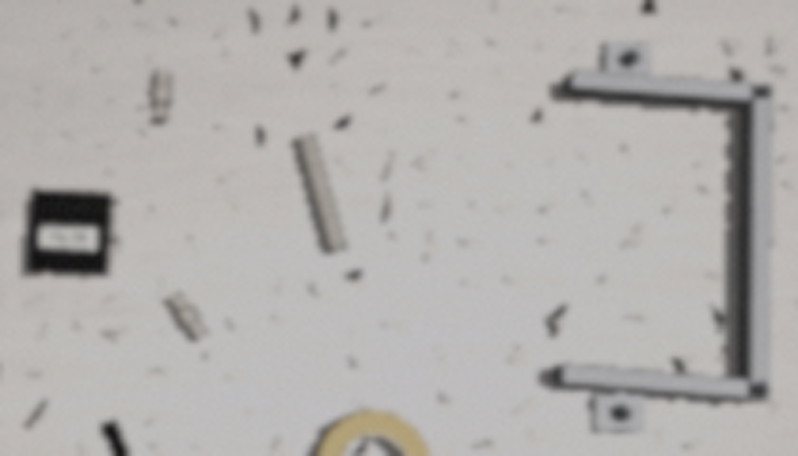

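The post runs from (304,137) to (334,252), the far coupler from (161,72) to (159,121), and the near coupler from (174,296) to (195,338). The case spans about (30–110, 190–273). The outer back corners of the fence are at (770,88) and (768,398).

Run:
```python
from h import *
np.set_printoptions(precision=1,suppress=True)
def f(p,z): return unproj("top",(np.array(p)+.5)/3.8-.5+[258,165],z)[:,:2]
for n,p,z in [("post",[(304,137),(334,252)],8),("far",[(161,72),(159,121)],8),("near",[(174,296),(195,338)],8),
 ("case",[(35,190),(110,194),(108,273),(27,272)],15),("fence outer top: farmouth-in,far back corner,near back corner,near mouth",[(573,74),(770,88),(768,398),(562,384)],25),
 ("inner edge top",[(575,92),(752,102),(750,378),(565,366)],25),("tape",[(372,450),(372,410)],10)]:
    q=f(p,z);print(n,q.tolist(),"mid",q.mean(0),"len",np.linalg.norm(q[0]-q[1]))
q=unproj("top",np.array([(603,190),(580,205)])*.7,5);print("lens",q)
q=unproj("top",np.array([(372,219),(483,210)])*.7,10);print("screwdr",q)
```

```text
post [[560.0956277524947, 0.4186061282182152], [486.51221615586775, -14.30545155037268]] mid [523.3  -6.9] len 75.0420970970367
far [[605.6736074287725, 89.09701869182115], [573.7306610107863, 91.52412364399467]] mid [589.7  90.3] len 32.03502246465889
near [[462.1459047964398, 86.1997814336672], [435.73909130448686, 74.19838772554061]] mid [448.9  80.2] len 29.006089873270565
case [[530.8381307575958, 171.05556405328028], [526.6956880883137, 123.97233618811727], [477.0713414415724, 126.72096183443954], [479.2790785746595, 177.1677136761591]] mid [503.5 149.7] len 47.265105283614375
fence outer top: farmouth-in,far back corner,near back corner,near mouth [[590.6520751247511, -165.32072867579754], [577.3103310568752, -283.58531469193497], [389.56084854975416, -262.6041884890377], [401.02277633953736, -143.0173072246654]] mid [ 489.6 -213.6] len 119.01476563998717
inner edge top [[579.2095464151911, -165.5916527185622], [568.9388316148704, -271.8807519784973], [401.5629557573873, -253.38454015007252], [411.6316756145499, -145.66792624472944]] mid [ 490.3 -209.1] len 106.78417581270114
tape [[364.9014364899756, -30.142652710936005], [388.82952735226036, -31.600029545848116]] mid [376.9 -30.9] len 23.972431657065872
lens [[ 722.5 -214.8    5. ]
 [ 697.3 -173.7    5. ]]
screwdr [[685.7 184.   10. ]
 [693.8  -7.5  10. ]]
```

```bash
cat >> h.py <<'E'
def plan(*wps):
    """wps: (rows, x, y, z, yaw_deg): interpolate from the measured pose, print slide and dr_z per row"""
    s=arm.read_state(); p=s["position"]; R=cv2.Rodrigues(np.zeros(3))[0]
    from scipy.spatial.transform import Rotation as Ro
    R=Ro.from_quat(s["ee_rot"]).as_matrix(); yaw=np.degrees(np.arctan2(R[1,0],R[0,0]))
    print("now",p.round(1),round(yaw,1),"t",round(s["clock"],2),"tilt",(R[:2,2]*57.3).round(2),"F",s["contact_force"].round(1),"w",round(s["gripper_width"],1))
    c,sn=np.cos(np.radians(yaw)),np.sin(np.radians(yaw))
    cur=np.r_[p,yaw]; k=0
    for n,*w in wps:
        w=np.array(w,float)
        for i in range(1,n+1):
            q=cur+(w-cur)*i/n; d=q[:3]-p
            if k%8==0 and k: print("--- (offsets still from the pose above)")
            print([round(d[0]*c+d[1]*sn),round(d[0]*sn-d[1]*c),round(-d[2],1)],round(-(q[3]-yaw)/8,2)); k+=1
        cur=w
E
python3 -c "
from h import *
plan((8,380,-240,225,-116),)
plan((6,514,30,120,-78.7),(2,514,30,60,-78.7))"
```

```text
now [ 206.4 -589.5  230.5] -160.7 t 0.15 tilt [-0.04  0.09] F [-0.3 -0.2  1. ] w 85.5
[-35, 34, np.float64(0.7)] -0.7
[-70, 68, np.float64(1.4)] -1.4
[-105, 102, np.float64(2.1)] -2.1
[-140, 136, np.float64(2.7)] -2.79
[-175, 170, np.float64(3.4)] -3.49
[-209, 204, np.float64(4.1)] -4.19
[-244, 238, np.float64(4.8)] -4.89
[-279, 273, np.float64(5.5)] -5.59
now [ 206.4 -589.5  230.5] -160.7 t 0.15 tilt [-0.04  0.09] F [-0.3 -0.2  1. ] w 85.5
[-82, 81, np.float64(18.4)] -1.71
[-165, 161, np.float64(36.8)] -3.42
[-247, 242, np.float64(55.2)] -5.13
[-330, 322, np.float64(73.7)] -6.83
[-412, 403, np.float64(92.1)] -8.54
[-495, 483, np.float64(110.5)] -10.25
[-495, 483, np.float64(140.5)] -10.25
[-495, 483, np.float64(170.5)] -10.25
```

Emit:
{"fn": "step_arm", "kwargs": {
  "motion": [
    {"slide": [-35,34,0],"dr": [0,0,-0.7],"jaw": 0},
    {"slide": [-70,68,0],"dr": [0,0,-1.4],"jaw": 0},
    {"slide": [-105,102,0],"dr": [0,0,-2.1],"jaw": 0},
    {"slide": [-140,136,0],"dr": [0,0,-2.8],"jaw": 0},
    {"slide": [-175,170,0],"dr": [0,0,-3.5],"jaw": 0},
    {"slide": [-209,204,0],"dr": [0,0,-4.2],"jaw": 0},
    {"slide": [-244,238,0],"dr": [0,0,-4.9],"jaw": 0},
    {"slide": [-279,273,0],"dr": [0,0,-5.6],"jaw": 0}
  ]
}}

```text
clock: 1.15
position: [380.0, -238.5, 231.3]
ee_rot: [-0.532, 0.847, -0.0, 0.0]
contact_force: [1.0, 0.2, -0.2]
gripper_width: 0.0
grasp_force: 0.0
```

```bash
python3 -c "
from h import *
plan((8,514,36,80,-78.7),)"
```

```text
now [ 380.  -238.5  231.3] -115.7 t 1.15 tilt [0.01 0.  ] F [ 1.   0.2 -0.2] w 0.0
[-38, 0, np.float64(18.9)] -0.58
[-76, 0, np.float64(37.8)] -1.16
[-115, -1, np.float64(56.7)] -1.74
[-153, -1, np.float64(75.6)] -2.31
[-191, -1, np.float64(94.5)] -2.89
[-229, -1, np.float64(113.5)] -3.47
[-267, -1, np.float64(132.4)] -4.05
[-305, -2, np.float64(151.3)] -4.63
```

Emit:
{"fn": "step_arm", "kwargs": {
  "motion": [
    {"slide": [-38,0,19],"dr": [0,0,-0.6],"jaw": 0},
    {"slide": [-76,0,38],"dr": [0,0,-1.2],"jaw": 0},
    {"slide": [-115,-1,57],"dr": [0,0,-1.7],"jaw": 0},
    {"slide": [-153,-1,76],"dr": [0,0,-2.3],"jaw": 0},
    {"slide": [-191,-1,95],"dr": [0,0,-2.9],"jaw": 0},
    {"slide": [-229,-1,113],"dr": [0,0,-3.5],"jaw": 0},
    {"slide": [-267,-1,132],"dr": [0,0,-4.1],"jaw": 0},
    {"slide": [-305,-2,151],"dr": [0,0,-4.63],"jaw": 0}
  ]
}}

```text
clock: 2.15
position: [515.0, 34.7, 79.6]
ee_rot: [0.773, -0.634, -0.0, 0.0]
contact_force: [-0.0, -0.2, -0.0]
gripper_width: -0.2
grasp_force: 0.0
```

```bash
python3 -c "
from h import *
plan((4,516,32,5,-78.7),(4,519,13,5,-78.7))"
```

```text
now [515.   34.7  79.6] -78.7 t 2.15 tilt [-0.01 -0.01] F [-0.  -0.2 -0. ] w -0.2
[1, 0, np.float64(18.6)] -0.0
[1, 0, np.float64(37.3)] -0.0
[2, 0, np.float64(55.9)] -0.0
[3, 0, np.float64(74.6)] -0.0
[8, 0, np.float64(74.6)] -0.0
[12, 0, np.float64(74.6)] -0.0
[17, 0, np.float64(74.6)] -0.0
[22, 0, np.float64(74.6)] -0.0
```

Emit:
{"fn": "step_arm", "kwargs": {
  "motion": [
    {"slide": [0,0,19],"jaw": 0},
    {"slide": [0,0,38],"jaw": 0},
    {"slide": [0,0,56],"jaw": 0},
    {"slide": [0,0,68],"jaw": 0},
    {"slide": [0,0,75],"jaw": 0},
    {"slide": [8,0,75],"jaw": 0},
    {"slide": [15,0,75],"jaw": 0},
    {"slide": [22,0,75],"jaw": 0}
  ]
}}

```text
$.motion[0]: bad value
```

```bash
python3 -c "
from h import *
crop('top','c2',258,165,210,120,3.8)
plan((8,524,-45,5,-88),(8,515,-120,5,-96.2))"
```

```text
now [516.6  37.4  77.4] -78.5 t 2.2 tilt [-0.04 -0.02] F [1.5 1.9 0.6] w 0.1
[10, 1, np.float64(9.1)] 0.15
[21, 2, np.float64(18.1)] 0.3
[31, 3, np.float64(27.2)] 0.45
[41, 5, np.float64(36.2)] 0.6
[51, 6, np.float64(45.3)] 0.75
[62, 7, np.float64(54.3)] 0.89
[72, 8, np.float64(63.4)] 1.04
[82, 9, np.float64(72.4)] 1.19
--- (offsets still from the pose above)
[91, 12, np.float64(72.4)] 1.32
[100, 15, np.float64(72.4)] 1.45
[109, 18, np.float64(72.4)] 1.58
[118, 21, np.float64(72.4)] 1.71
[127, 24, np.float64(72.4)] 1.83
[136, 27, np.float64(72.4)] 1.96
[145, 30, np.float64(72.4)] 2.09
[154, 33, np.float64(72.4)] 2.22
```

View pics/c2.png

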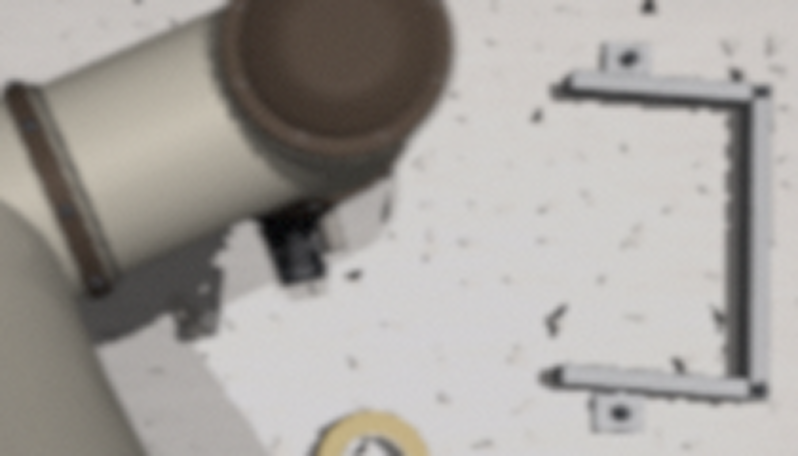

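The arm covers the parts in the top view, and the call was refused because each row needs a `dr`. I'll resend it with `dr`.

Emit:
{"fn": "step_arm", "kwargs": {
  "motion": [
    {"slide": [0,0,19],"dr": [0,0,0],"jaw": 0},
    {"slide": [0,0,38],"dr": [0,0,0],"jaw": 0},
    {"slide": [0,0,56],"dr": [0,0,0],"jaw": 0},
    {"slide": [0,0,68],"dr": [0,0,0],"jaw": 0},
    {"slide": [0,0,75],"dr": [0,0,0],"jaw": 0},
    {"slide": [8,0,75],"dr": [0,0,0],"jaw": 0},
    {"slide": [15,0,75],"dr": [0,0,0],"jaw": 0},
    {"slide": [22,0,75],"dr": [0,0,0],"jaw": 0}
  ]
}}

```text
clock: 3.2
position: [519.5, 11.4, 5.9]
ee_rot: [0.772, -0.635, 0.0, -0.001]
contact_force: [-0.3, 0.2, 0.4]
gripper_width: -0.1
grasp_force: 0.0
```

```bash
python3 -c "
from h import *
crop('side','s2',210,130,130,95,6)
plan((8,524,-45,5,-88),(8,515,-120,5,-96.2))"
```

```text
now [519.4  10.8   5.8] -78.9 t 3.25 tilt [0.05 0.01] F [ 0.1  0.3 -0.5] w -0.4
[7, 1, np.float64(0.1)] 0.14
[14, 2, np.float64(0.2)] 0.28
[21, 2, np.float64(0.3)] 0.43
[28, 3, np.float64(0.4)] 0.57
[35, 4, np.float64(0.5)] 0.71
[42, 5, np.float64(0.6)] 0.85
[49, 5, np.float64(0.7)] 0.99
[56, 6, np.float64(0.8)] 1.13
--- (offsets still from the pose above)
[65, 9, np.float64(0.8)] 1.26
[74, 12, np.float64(0.8)] 1.39
[83, 15, np.float64(0.8)] 1.52
[92, 18, np.float64(0.8)] 1.65
[101, 21, np.float64(0.8)] 1.78
[110, 24, np.float64(0.8)] 1.9
[119, 27, np.float64(0.8)] 2.03
[128, 29, np.float64(0.8)] 2.16
```

View pics/s2.png

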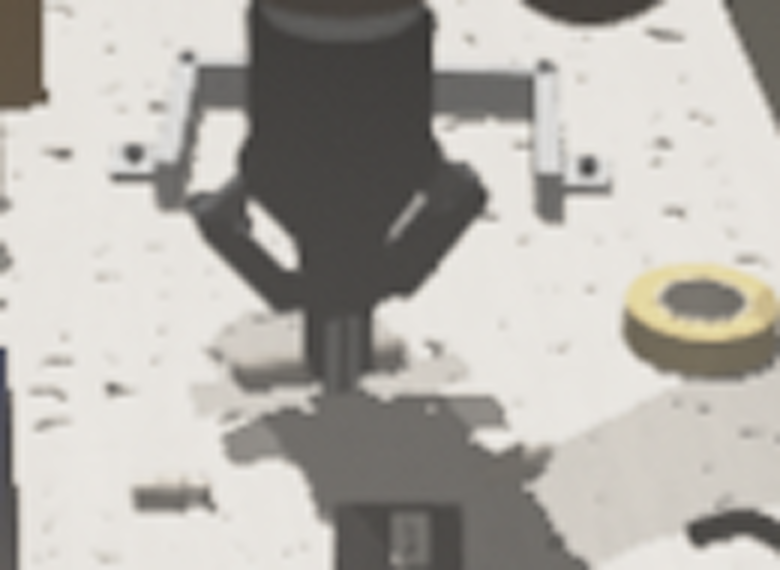

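The fingertips (about 26 mm wide, column 337) sit just behind the post (columns 235–405). They are slightly nearer the robot than its centre, so I'll bias 4 mm towards +x and push.

Emit:
{"fn": "step_arm", "kwargs": {
  "motion": [
    {"slide": [2,-4,0],"dr": [0,0,0],"jaw": 0},
    {"slide": [9,-4,0],"dr": [0,0,0.1],"jaw": 0},
    {"slide": [16,-4,0],"dr": [0,0,0.2],"jaw": 0},
    {"slide": [24,-3,0],"dr": [0,0,0.4],"jaw": 0},
    {"slide": [32,-3,0],"dr": [0,0,0.6],"jaw": 0},
    {"slide": [40,-2,0],"dr": [0,0,0.8],"jaw": 0},
    {"slide": [48,-1,0],"dr": [0,0,1.0],"jaw": 0},
    {"slide": [56,0,0],"dr": [0,0,1.2],"jaw": 0}
  ]
}}

```text
clock: 4.25
position: [529.7, -43.6, 5.3]
ee_rot: [0.716, -0.698, -0.0, 0.0]
contact_force: [0.7, -0.1, -0.0]
gripper_width: 0.1
grasp_force: 0.1
```

```bash
python3 -c "
from h import *
plan((8,518,-125,5.3,-96.2),(8,511,-195,5.3,-96.2))"
```

```text
now [529.7 -43.6   5.3] -88.6 t 4.25 tilt [-0.01 -0.  ] F [ 0.7 -0.1 -0. ] w 0.1
[10, 2, np.float64(-0.0)] 0.12
[20, 3, np.float64(-0.0)] 0.24
[30, 5, np.float64(-0.0)] 0.36
[41, 7, np.float64(-0.0)] 0.48
[51, 9, np.float64(-0.0)] 0.6
[61, 10, np.float64(-0.0)] 0.71
[71, 12, np.float64(-0.0)] 0.83
[81, 14, np.float64(-0.0)] 0.95
--- (offsets still from the pose above)
[90, 15, np.float64(-0.0)] 0.95
[98, 16, np.float64(-0.0)] 0.95
[107, 17, np.float64(-0.0)] 0.95
[116, 18, np.float64(-0.0)] 0.95
[125, 19, np.float64(-0.0)] 0.95
[133, 20, np.float64(-0.0)] 0.95
[142, 21, np.float64(-0.0)] 0.95
[151, 22, np.float64(-0.0)] 0.95
```

Emit:
{"fn": "step_arm", "kwargs": {
  "motion": [
    {"slide": [10,2,0],"dr": [0,0,0.1],"jaw": 0},
    {"slide": [20,3,0],"dr": [0,0,0.2],"jaw": 0},
    {"slide": [30,5,0],"dr": [0,0,0.4],"jaw": 0},
    {"slide": [41,7,0],"dr": [0,0,0.5],"jaw": 0},
    {"slide": [51,9,0],"dr": [0,0,0.6],"jaw": 0},
    {"slide": [61,10,0],"dr": [0,0,0.7],"jaw": 0},
    {"slide": [71,12,0],"dr": [0,0,0.8],"jaw": 0},
    {"slide": [78,13,0],"dr": [0,0,0.9],"jaw": 0}
  ]
}}

```text
clock: 5.25
position: [518.7, -122.0, 5.3]
ee_rot: [-0.671, 0.742, 0.0, 0.0]
contact_force: [-0.5, 0.4, 0.3]
gripper_width: 0.2
grasp_force: 0.1
```

```bash
python3 -c "
from h import *
crop('side','s3',210,125,130,90,6)
plan((8,511,-200,5.3,-96.2),(8,507,-232,5.3,-96.2))"
```

```text
now [ 518.6 -122.5    5.3] -95.8 t 5.3 tilt [-0.01 -0.  ] F [-0.1 -0.9  0.2] w -0.2
[10, 0, np.float64(-0.0)] 0.01
[19, 0, np.float64(-0.0)] 0.01
[29, 0, np.float64(-0.0)] 0.02
[39, 0, np.float64(-0.0)] 0.03
[49, 0, np.float64(-0.0)] 0.03
[58, 0, np.float64(-0.0)] 0.04
[68, 0, np.float64(-0.0)] 0.05
[78, 0, np.float64(-0.0)] 0.05
--- (offsets still from the pose above)
[82, 0, np.float64(-0.0)] 0.05
[86, 0, np.float64(-0.0)] 0.05
[90, 0, np.float64(-0.0)] 0.05
[94, 0, np.float64(-0.0)] 0.05
[98, 0, np.float64(-0.0)] 0.05
[102, 0, np.float64(-0.0)] 0.05
[106, 0, np.float64(-0.0)] 0.05
[110, 1, np.float64(-0.0)] 0.05
```

View pics/s3.png

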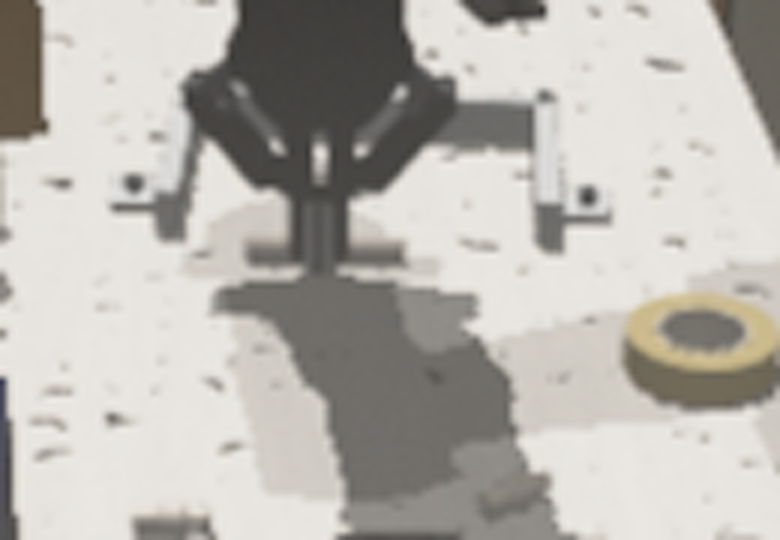

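The post is square to the tool and centred (columns 247–403), well inside the side bars. I'll continue to the back.

Emit:
{"fn": "step_arm", "kwargs": {
  "motion": [
    {"slide": [10,0,0],"dr": [0,0,0],"jaw": 0},
    {"slide": [20,0,0],"dr": [0,0,0],"jaw": 0},
    {"slide": [31,0,0],"dr": [0,0,0],"jaw": 0},
    {"slide": [42,0,0],"dr": [0,0,0],"jaw": 0},
    {"slide": [53,0,0],"dr": [0,0,0],"jaw": 0},
    {"slide": [64,0,0],"dr": [0,0,0],"jaw": 0},
    {"slide": [75,0,0],"dr": [0,0,0],"jaw": 0},
    {"slide": [84,0,0],"dr": [0,0,0],"jaw": 0}
  ]
}}

```text
clock: 6.3
position: [510.5, -205.7, 5.3]
ee_rot: [-0.671, 0.741, 0.0, -0.0]
contact_force: [-0.4, 0.3, -0.6]
gripper_width: 0.4
grasp_force: 0.2
```

Emit:
{"fn": "step_arm", "kwargs": {
  "motion": [
    {"slide": [7,0,0],"dr": [0,0,0],"jaw": 0},
    {"slide": [13,0,0],"dr": [0,0,0],"jaw": 0},
    {"slide": [18,0,0],"dr": [0,0,0],"jaw": 0},
    {"slide": [21,0,0],"dr": [0,0,0],"jaw": 0},
    {"slide": [15,0,0],"dr": [0,0,0],"jaw": 0},
    {"slide": [5,0,0],"dr": [0,0,0],"jaw": 0},
    {"slide": [5,0,-30],"dr": [0,0,0],"jaw": 0},
    {"slide": [0,0,-75],"dr": [0,0,0],"jaw": 0}
  ]
}}

```text
clock: 7.3
position: [509.5, -203.9, 79.8]
ee_rot: [-0.672, 0.741, 0.002, -0.001]
contact_force: [0.7, 0.3, 0.1]
gripper_width: -0.2
grasp_force: 0.0
```

```bash
python3 -c "
from h import *
plan((8,590,118,80,-96.2))"
```

```text
now [ 509.5 -203.9   79.8] -95.6 t 7.3 tilt [-0.24  0.03] F [0.7 0.3 0.1] w -0.2
[-41, -6, np.float64(-0.0)] 0.01
[-82, -12, np.float64(-0.1)] 0.02
[-123, -18, np.float64(-0.1)] 0.03
[-164, -24, np.float64(-0.1)] 0.04
[-205, -30, np.float64(-0.1)] 0.04
[-246, -36, np.float64(-0.2)] 0.05
[-287, -42, np.float64(-0.2)] 0.06
[-328, -49, np.float64(-0.2)] 0.07
```

Emit:
{"fn": "step_arm", "kwargs": {
  "motion": [
    {"slide": [-41,-6,0],"dr": [0,0,0],"jaw": 0},
    {"slide": [-82,-12,0],"dr": [0,0,0],"jaw": 0},
    {"slide": [-123,-18,0],"dr": [0,0,0],"jaw": 0},
    {"slide": [-164,-24,0],"dr": [0,0,0],"jaw": 0},
    {"slide": [-205,-30,0],"dr": [0,0,0],"jaw": 0},
    {"slide": [-246,-37,0],"dr": [0,0,0],"jaw": 0},
    {"slide": [-287,-44,0],"dr": [0,0,0],"jaw": 0},
    {"slide": [-328,-51,0],"dr": [0,0,0],"jaw": 0}
  ]
}}

```text
clock: 8.3
position: [593.4, 118.7, 80.3]
ee_rot: [-0.672, 0.741, 0.0, -0.0]
contact_force: [-0.3, -0.7, -0.5]
gripper_width: -0.0
grasp_force: 0.0
```

```bash
python3 -c "
from h import *
plan((4,591,118,5.3,-95),(4,590,109,5.3,-95))"
```

```text
now [593.4 118.7  80.3] -95.6 t 8.3 tilt [-0.01 -0.  ] F [-0.3 -0.7 -0.5] w -0.0
[0, 1, np.float64(18.8)] -0.02
[0, 1, np.float64(37.5)] -0.04
[1, 2, np.float64(56.3)] -0.06
[1, 2, np.float64(75.0)] -0.07
[3, 2, np.float64(75.0)] -0.07
[5, 2, np.float64(75.0)] -0.07
[8, 2, np.float64(75.0)] -0.07
[10, 2, np.float64(75.0)] -0.07
```

Emit:
{"fn": "step_arm", "kwargs": {
  "motion": [
    {"slide": [0,2,19],"dr": [0,0,-0.1],"jaw": 0},
    {"slide": [0,2,38],"dr": [0,0,-0.1],"jaw": 0},
    {"slide": [0,2,56],"dr": [0,0,-0.1],"jaw": 0},
    {"slide": [0,2,68],"dr": [0,0,-0.1],"jaw": 0},
    {"slide": [0,2,75],"dr": [0,0,-0.1],"jaw": 0},
    {"slide": [2,2,75],"dr": [0,0,-0.1],"jaw": 0},
    {"slide": [4,2,75],"dr": [0,0,-0.1],"jaw": 0},
    {"slide": [6,2,75],"dr": [0,0,-0.1],"jaw": 0}
  ]
}}

```text
clock: 9.3
position: [591.5, 110.5, 6.0]
ee_rot: [-0.676, 0.737, -0.0, 0.001]
contact_force: [0.0, 0.2, 0.2]
gripper_width: -0.1
grasp_force: 0.0
```

```bash
python3 -c "
from h import *
crop('side','s4',210,130,130,95,6)
plan((8,584,40,5.3,-98),(8,568,-60,5.3,-100))"
```

```text
now [591.3 110.3   5.9] -94.9 t 9.35 tilt [0.05 0.02] F [-0.5 -0.2 -0.1] w -0.1
[9, 0, np.float64(0.1)] 0.05
[18, 0, np.float64(0.1)] 0.1
[27, 0, np.float64(0.2)] 0.15
[35, 1, np.float64(0.3)] 0.19
[44, 1, np.float64(0.4)] 0.24
[53, 1, np.float64(0.4)] 0.29
[62, 1, np.float64(0.5)] 0.34
[71, 1, np.float64(0.6)] 0.39
--- (offsets still from the pose above)
[83, 2, np.float64(0.6)] 0.42
[96, 3, np.float64(0.6)] 0.45
[109, 4, np.float64(0.6)] 0.48
[121, 5, np.float64(0.6)] 0.51
[134, 6, np.float64(0.6)] 0.55
[146, 7, np.float64(0.6)] 0.58
[159, 8, np.float64(0.6)] 0.61
[172, 9, np.float64(0.6)] 0.64
```

View pics/s4.png

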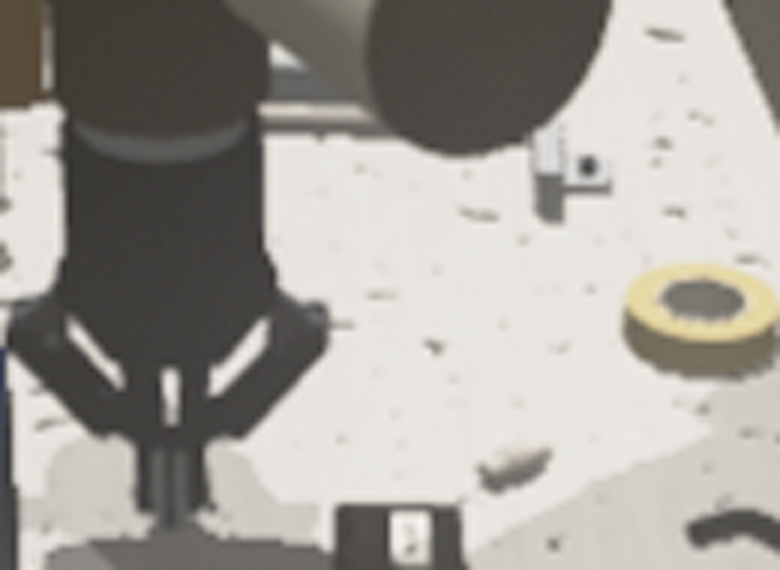

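The coupler is fully hidden behind the fingertips, so they are centred on it. The post is lying along the back bar. I'll push with a gentle turn.

```bash
python3 -c "
from h import *
plan((8,583,40,5.3,-99),(6,571,-20,5.3,-102))"
```

```text
now [591.3 110.3   5.9] -94.9 t 9.35 tilt [0.05 0.02] F [-0.5 -0.2 -0.1] w -0.1
[9, 0, np.float64(0.1)] 0.06
[18, 1, np.float64(0.1)] 0.13
[27, 1, np.float64(0.2)] 0.19
[35, 1, np.float64(0.3)] 0.26
[44, 1, np.float64(0.4)] 0.32
[53, 2, np.float64(0.4)] 0.39
[62, 2, np.float64(0.5)] 0.45
[71, 2, np.float64(0.6)] 0.51
--- (offsets still from the pose above)
[81, 3, np.float64(0.6)] 0.58
[91, 5, np.float64(0.6)] 0.64
[101, 6, np.float64(0.6)] 0.7
[111, 7, np.float64(0.6)] 0.76
[121, 8, np.float64(0.6)] 0.83
[132, 9, np.float64(0.6)] 0.89
```

Emit:
{"fn": "step_arm", "kwargs": {
  "motion": [
    {"slide": [7,0,0],"dr": [0,0,0],"jaw": 0},
    {"slide": [15,0,0],"dr": [0,0,0.1],"jaw": 0},
    {"slide": [24,0,0],"dr": [0,0,0.2],"jaw": 0},
    {"slide": [33,1,0],"dr": [0,0,0.3],"jaw": 0},
    {"slide": [42,1,0],"dr": [0,0,0.4],"jaw": 0},
    {"slide": [51,2,0],"dr": [0,0,0.5],"jaw": 0},
    {"slide": [60,3,0],"dr": [0,0,0.6],"jaw": 0},
    {"slide": [69,4,0],"dr": [0,0,0.7],"jaw": 0}
  ]
}}

```text
clock: 10.35
position: [581.1, 41.6, 5.3]
ee_rot: [-0.639, 0.769, 0.0, -0.0]
contact_force: [1.1, -0.4, 0.6]
gripper_width: 0.2
grasp_force: 0.1
```

```bash
python3 -c "
from h import *
plan((8,564,-48,5.3,-101.5),(8,546,-135,5.3,-101.5),(8,531,-204,5.3,-101.5))"
```

```text
now [581.1  41.6   5.3] -100.5 t 10.35 tilt [-0.01 -0.  ] F [ 1.1 -0.4  0.6] w 0.2
[11, 0, np.float64(-0.0)] 0.02
[23, 0, np.float64(-0.0)] 0.03
[34, 0, np.float64(-0.0)] 0.05
[46, 0, np.float64(-0.0)] 0.06
[57, 0, np.float64(-0.0)] 0.08
[68, 0, np.float64(-0.0)] 0.09
[80, 0, np.float64(-0.0)] 0.11
[91, 0, np.float64(-0.0)] 0.12
--- (offsets still from the pose above)
[102, 1, np.float64(-0.0)] 0.12
[113, 1, np.float64(-0.0)] 0.12
[125, 1, np.float64(-0.0)] 0.12
[136, 1, np.float64(-0.0)] 0.12
[147, 2, np.float64(-0.0)] 0.12
[158, 2, np.float64(-0.0)] 0.12
[169, 2, np.float64(-0.0)] 0.12
[180, 2, np.float64(-0.0)] 0.12
--- (offsets still from the pose above)
[189, 3, np.float64(-0.0)] 0.12
[198, 3, np.float64(-0.0)] 0.12
[207, 3, np.float64(-0.0)] 0.12
[215, 3, np.float64(-0.0)] 0.12
[224, 4, np.float64(-0.0)] 0.12
[233, 4, np.float64(-0.0)] 0.12
[242, 4, np.float64(-0.0)] 0.12
[251, 4, np.float64(-0.0)] 0.12
```

Straight along tool x from here, checking just outside the mouth.

Emit:
{"fn": "step_arm", "kwargs": {
  "motion": [
    {"slide": [9,0,0],"dr": [0,0,0],"jaw": 0},
    {"slide": [19,0,0],"dr": [0,0,0],"jaw": 0},
    {"slide": [30,0,0],"dr": [0,0,0],"jaw": 0},
    {"slide": [41,0,0],"dr": [0,0,0.1],"jaw": 0},
    {"slide": [52,0,0],"dr": [0,0,0.1],"jaw": 0},
    {"slide": [63,0,0],"dr": [0,0,0.1],"jaw": 0},
    {"slide": [74,0,0],"dr": [0,0,0.1],"jaw": 0},
    {"slide": [84,0,0],"dr": [0,0,0.1],"jaw": 0}
  ]
}}

```text
clock: 11.35
position: [565.9, -41.1, 5.3]
ee_rot: [-0.634, 0.773, 0.0, 0.0]
contact_force: [0.7, -1.0, 0.1]
gripper_width: 0.2
grasp_force: 0.1
```

Emit:
{"fn": "step_arm", "kwargs": {
  "motion": [
    {"slide": [9,0,0],"dr": [0,0,0],"jaw": 0},
    {"slide": [19,0,0],"dr": [0,0,0],"jaw": 0},
    {"slide": [30,0,0],"dr": [0,0,0],"jaw": 0},
    {"slide": [41,0,0],"dr": [0,0,0],"jaw": 0},
    {"slide": [52,1,0],"dr": [0,0,0],"jaw": 0},
    {"slide": [63,1,0],"dr": [0,0,0],"jaw": 0},
    {"slide": [73,1,0],"dr": [0,0,0],"jaw": 0},
    {"slide": [82,1,0],"dr": [0,0,0],"jaw": 0}
  ]
}}

```text
clock: 12.35
position: [548.9, -121.3, 5.3]
ee_rot: [-0.634, 0.773, -0.0, 0.0]
contact_force: [0.3, 0.5, 0.4]
gripper_width: 0.0
grasp_force: 0.1
```

```bash
python3 -c "
from h import *
crop('side','s5',210,125,130,90,6)
plan((8,531,-204,5.3,-101.5))"
```

```text
now [ 548.6 -122.     5.3] -101.3 t 12.4 tilt [-0.02 -0.  ] F [-0.1 -1.  -0.5] w -0.2
[10, 0, np.float64(-0.0)] 0.0
[21, 0, np.float64(-0.0)] 0.01
[31, 0, np.float64(-0.0)] 0.01
[42, 1, np.float64(-0.0)] 0.01
[52, 1, np.float64(-0.0)] 0.01
[63, 1, np.float64(-0.0)] 0.02
[73, 1, np.float64(-0.0)] 0.02
[84, 1, np.float64(-0.0)] 0.02
```

View pics/s5.png

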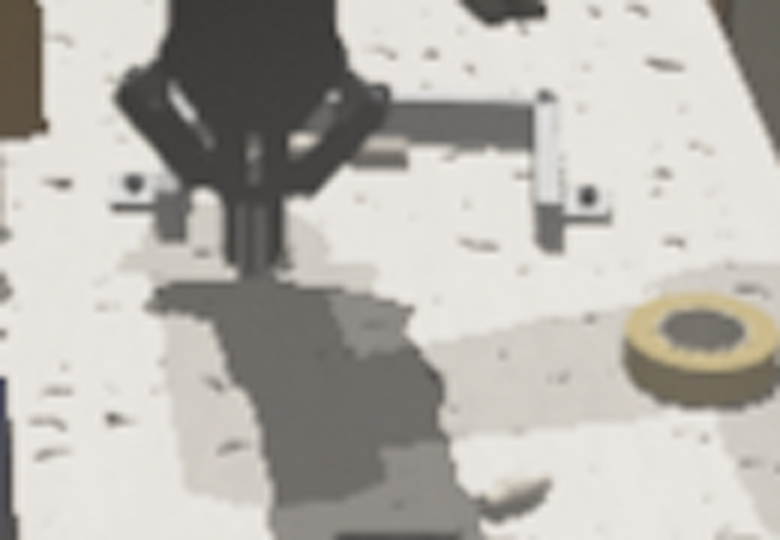

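The coupler is still hidden behind the tips (columns 225–285), which are inside the mouth line at column 185. I'll push it in, then back off and lift.

Emit:
{"fn": "step_arm", "kwargs": {
  "motion": [
    {"slide": [10,0,0],"dr": [0,0,0],"jaw": 0},
    {"slide": [21,0,0],"dr": [0,0,0],"jaw": 0},
    {"slide": [32,0,0],"dr": [0,0,0],"jaw": 0},
    {"slide": [43,0,0],"dr": [0,0,0],"jaw": 0},
    {"slide": [54,1,0],"dr": [0,0,0],"jaw": 0},
    {"slide": [65,1,0],"dr": [0,0,0],"jaw": 0},
    {"slide": [76,1,0],"dr": [0,0,0],"jaw": 0},
    {"slide": [84,1,0],"dr": [0,0,0],"jaw": 0}
  ]
}}

```text
clock: 13.4
position: [531.5, -203.6, 5.3]
ee_rot: [-0.634, 0.773, -0.0, 0.0]
contact_force: [0.1, 0.2, -0.7]
gripper_width: -0.0
grasp_force: 0.1
```

Emit:
{"fn": "step_arm", "kwargs": {
  "motion": [
    {"slide": [0,0,0],"dr": [0,0,0],"jaw": 0},
    {"slide": [-10,0,0],"dr": [0,0,0],"jaw": 0},
    {"slide": [-20,0,-20],"dr": [0,0,0],"jaw": 0},
    {"slide": [-30,0,-50],"dr": [0,0,0],"jaw": 0},
    {"slide": [-70,0,-75],"dr": [0,0,0],"jaw": 0},
    {"slide": [-110,0,-75],"dr": [0,0,0],"jaw": 0},
    {"slide": [-150,0,-75],"dr": [0,0,0],"jaw": 0},
    {"slide": [-190,0,-75],"dr": [0,0,0],"jaw": 0}
  ]
}}

```text
clock: 14.4
position: [568.8, -14.1, 80.6]
ee_rot: [-0.635, 0.773, -0.0, 0.0]
contact_force: [0.7, 0.3, 0.8]
gripper_width: 0.0
grasp_force: 0.0
```

```bash
python3 -c "
from h import *
plan((8,436,108,80,-66))"
```

```text
now [568.8 -14.1  80.6] -101.2 t 14.4 tilt [0.02 0.01] F [0.7 0.3 0.8] w 0.0
[-12, 19, np.float64(0.1)] -0.55
[-23, 38, np.float64(0.1)] -1.1
[-35, 58, np.float64(0.2)] -1.65
[-47, 77, np.float64(0.3)] -2.2
[-59, 96, np.float64(0.3)] -2.75
[-70, 115, np.float64(0.4)] -3.3
[-82, 135, np.float64(0.5)] -3.85
[-94, 154, np.float64(0.6)] -4.4
```

Emit:
{"fn": "step_arm", "kwargs": {
  "motion": [
    {"slide": [-12,19,0],"dr": [0,0,-0.55],"jaw": 0},
    {"slide": [-23,38,0],"dr": [0,0,-1.1],"jaw": 0},
    {"slide": [-35,58,0],"dr": [0,0,-1.65],"jaw": 0},
    {"slide": [-47,77,0],"dr": [0,0,-2.2],"jaw": 0},
    {"slide": [-59,96,0],"dr": [0,0,-2.75],"jaw": 0},
    {"slide": [-70,115,0],"dr": [0,0,-3.3],"jaw": 0},
    {"slide": [-82,135,0],"dr": [0,0,-3.85],"jaw": 0},
    {"slide": [-94,154,0],"dr": [0,0,-4.4],"jaw": 0}
  ]
}}

```text
clock: 15.4
position: [435.2, 107.1, 80.4]
ee_rot: [0.839, -0.544, 0.0, -0.0]
contact_force: [-0.3, -0.7, 0.1]
gripper_width: 0.1
grasp_force: 0.0
```

Emit:
{"fn": "step_arm", "kwargs": {
  "motion": [
    {"slide": [0,0,19],"dr": [0,0,0],"jaw": 0},
    {"slide": [0,0,38],"dr": [0,0,0],"jaw": 0},
    {"slide": [0,0,56],"dr": [0,0,0],"jaw": 0},
    {"slide": [0,0,68],"dr": [0,0,0],"jaw": 0},
    {"slide": [0,0,75],"dr": [0,0,0],"jaw": 0},
    {"slide": [2,0,75],"dr": [0,0,0],"jaw": 0},
    {"slide": [4,0,75],"dr": [0,0,0],"jaw": 0},
    {"slide": [6,0,75],"dr": [0,0,0],"jaw": 0}
  ]
}}

```text
clock: 16.4
position: [438.9, 100.4, 5.8]
ee_rot: [0.838, -0.545, 0.0, -0.001]
contact_force: [0.2, 0.8, -0.6]
gripper_width: -0.1
grasp_force: 0.0
```

```bash
python3 -c "
from h import *
crop('side','s6',210,130,130,95,6)
plan((8,454,60,5.3,-75),(8,464,0,5.3,-88))"
```

```text
now [438.9 100.2   5.7] -66.1 t 16.45 tilt [0.05 0.03] F [ 0.6 -0.9  0.7] w -0.1
[5, 0, np.float64(0.1)] 0.14
[11, 1, np.float64(0.1)] 0.28
[16, 1, np.float64(0.2)] 0.42
[21, 1, np.float64(0.2)] 0.56
[27, 2, np.float64(0.3)] 0.7
[32, 2, np.float64(0.3)] 0.84
[38, 2, np.float64(0.4)] 0.98
[43, 2, np.float64(0.4)] 1.11
--- (offsets still from the pose above)
[50, 4, np.float64(0.4)] 1.32
[58, 6, np.float64(0.4)] 1.52
[65, 8, np.float64(0.4)] 1.72
[72, 10, np.float64(0.4)] 1.93
[80, 12, np.float64(0.4)] 2.13
[87, 14, np.float64(0.4)] 2.33
[94, 16, np.float64(0.4)] 2.54
[102, 18, np.float64(0.4)] 2.74
```

View pics/s6.png

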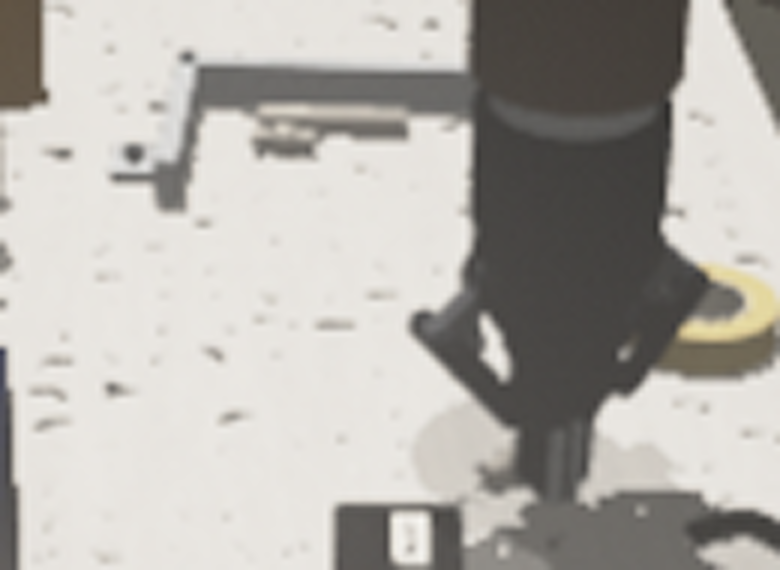

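The post and far coupler are inside the fence. The near coupler shows left of the tips (columns 480–517), and s4 had its ends at (485,480) and (548,455). I'll compute the lateral offset.

```bash
python3 -c "
from h import *
f=lambda p,z:unproj('side',(np.array(p)+.5)/6-.5+[210,130],z)[:,:2].round(1)
print(f([(480,472),(550,458)],8), f([(516,468)],8), 'tip',f([(517,490),(597,490)],8), f([(557,500)],5))
print('farcoupler',f([(253,140),(318,140)],8),'post',f([(255,115),(408,127)],8))"
```

```text
[[466.5  83.2]
 [436.6  74.3]] [[451.5  81.1]] tip [[453.   97.3]
 [420.7  99.2]] [[437.1 101. ]]
farcoupler [[ 546.  -223.3]
 [ 513.9 -221.7]] post [[ 543.8 -251.3]
 [ 468.  -233.9]]
```

Emit:
{"fn": "step_arm", "kwargs": {
  "motion": [
    {"slide": [5,-2,0],"dr": [0,0,0.1],"jaw": 0},
    {"slide": [13,-2,0],"dr": [0,0,0.3],"jaw": 0},
    {"slide": [22,-1,0],"dr": [0,0,0.5],"jaw": 0},
    {"slide": [31,0,0],"dr": [0,0,0.8],"jaw": 0},
    {"slide": [40,1,0],"dr": [0,0,1.1],"jaw": 0},
    {"slide": [49,3,0],"dr": [0,0,1.4],"jaw": 0},
    {"slide": [58,5,0],"dr": [0,0,1.7],"jaw": 0},
    {"slide": [67,7,0],"dr": [0,0,2.0],"jaw": 0}
  ]
}}

```text
clock: 17.45
position: [459.4, 35.6, 5.3]
ee_rot: [0.753, -0.658, -0.0, 0.0]
contact_force: [0.5, 0.3, -0.4]
gripper_width: -0.2
grasp_force: 0.0
```

```bash
python3 -c "
from h import *
plan((8,466,-40,5.3,-90),(8,463,-118,5.3,-92))"
```

```text
now [459.4  35.6   5.3] -82.2 t 17.45 tilt [-0. -0.] F [ 0.5  0.3 -0.4] w -0.2
[9, 0, np.float64(0.0)] 0.12
[19, 1, np.float64(0.0)] 0.24
[28, 1, np.float64(0.0)] 0.36
[38, 2, np.float64(0.0)] 0.49
[47, 2, np.float64(0.0)] 0.61
[57, 3, np.float64(0.0)] 0.73
[66, 3, np.float64(0.0)] 0.85
[76, 4, np.float64(0.0)] 0.97
--- (offsets still from the pose above)
[85, 5, np.float64(0.0)] 1.0
[95, 7, np.float64(0.0)] 1.03
[105, 9, np.float64(0.0)] 1.07
[114, 10, np.float64(0.0)] 1.1
[124, 12, np.float64(0.0)] 1.13
[133, 14, np.float64(0.0)] 1.16
[143, 15, np.float64(0.0)] 1.19
[153, 17, np.float64(0.0)] 1.22
```

Emit:
{"fn": "step_arm", "kwargs": {
  "motion": [
    {"slide": [9,0,0],"dr": [0,0,0.1],"jaw": 0},
    {"slide": [19,1,0],"dr": [0,0,0.2],"jaw": 0},
    {"slide": [28,1,0],"dr": [0,0,0.4],"jaw": 0},
    {"slide": [38,2,0],"dr": [0,0,0.5],"jaw": 0},
    {"slide": [47,3,0],"dr": [0,0,0.6],"jaw": 0},
    {"slide": [56,4,0],"dr": [0,0,0.8],"jaw": 0},
    {"slide": [65,5,0],"dr": [0,0,0.9],"jaw": 0},
    {"slide": [74,6,0],"dr": [0,0,1.0],"jaw": 0}
  ]
}}

```text
clock: 18.45
position: [463.6, -38.5, 5.3]
ee_rot: [-0.706, 0.708, -0.0, 0.0]
contact_force: [-0.5, 0.2, 0.1]
gripper_width: 0.4
grasp_force: 0.0
```

Emit:
{"fn": "step_arm", "kwargs": {
  "motion": [
    {"slide": [9,0,0],"dr": [0,0,0],"jaw": 0},
    {"slide": [19,0,0],"dr": [0,0,0],"jaw": 0},
    {"slide": [29,0,0],"dr": [0,0,0],"jaw": 0},
    {"slide": [39,0,0],"dr": [0,0,0.1],"jaw": 0},
    {"slide": [49,1,0],"dr": [0,0,0.1],"jaw": 0},
    {"slide": [59,1,0],"dr": [0,0,0.1],"jaw": 0},
    {"slide": [69,1,0],"dr": [0,0,0.1],"jaw": 0},
    {"slide": [78,2,0],"dr": [0,0,0.1],"jaw": 0}
  ]
}}

```text
clock: 19.45
position: [461.5, -116.5, 5.3]
ee_rot: [-0.702, 0.712, -0.0, 0.0]
contact_force: [0.5, -0.1, -0.0]
gripper_width: -0.1
grasp_force: 0.0
```

```bash
python3 -c "
from h import *
plan((8,459,-196,5.3,-92))
# is there a coupler left behind? compare with first side picture near start and along the lane
im=optics.get_image('side')
K=optics.camera_info('side')
for y in range(90,-200,-10):
    pass
cv2.imwrite('pics/s7raw.png',im)
g=cv2.cvtColor(im,cv2.COLOR_BGR2GRAY)[180:212,280:312]
print(g[::3,::3])"
```

```text
now [ 461.5 -116.5    5.3] -90.9 t 19.45 tilt [0.01 0.  ] F [ 0.5 -0.1 -0. ] w -0.1
[10, 0, np.float64(0.0)] 0.02
[20, 0, np.float64(0.0)] 0.04
[30, 0, np.float64(0.0)] 0.05
[40, 1, np.float64(0.0)] 0.07
[50, 1, np.float64(0.0)] 0.09
[60, 1, np.float64(0.0)] 0.11
[70, 1, np.float64(0.0)] 0.12
[80, 1, np.float64(0.0)] 0.14
[[111 110 109 109 109 109 108 139 141 140 209]
 [111 110 110 108 109 109 108 108 111 108 108]
 [146 109 108 110 110 108 109 108 108 107 108]
 [206 130 110 110 110 110 110 109 108 108 109]
 [207 205 117 110 110 111 109 108 109 108 108]
 [207 206 157 110 111 109 109 110 108 108 108]
 [207 207 203 111 111 109 109 109 109 109 115]
 [208 207 204 131 111 110 109 111 110 109 128]
 [208 206 205 203 111 110 110 109 109 110 117]
 [213 212 206 200 112 111 110 110 122 139 140]
 [230 231 230 229 142 141 142 140 140 140 140]]
```

Emit:
{"fn": "step_arm", "kwargs": {
  "motion": [
    {"slide": [10,0,0],"dr": [0,0,0],"jaw": 0},
    {"slide": [20,0,0],"dr": [0,0,0],"jaw": 0},
    {"slide": [30,0,0],"dr": [0,0,0],"jaw": 0},
    {"slide": [40,0,0],"dr": [0,0,0],"jaw": 0},
    {"slide": [50,0,0],"dr": [0,0,0],"jaw": 0},
    {"slide": [60,0,0],"dr": [0,0,0],"jaw": 0},
    {"slide": [70,0,0],"dr": [0,0,0],"jaw": 0},
    {"slide": [78,0,0],"dr": [0,0,0],"jaw": 0}
  ]
}}

```text
clock: 20.5
position: [460.3, -194.5, 5.3]
ee_rot: [-0.702, 0.712, -0.0, 0.0]
contact_force: [0.4, 0.6, 0.0]
gripper_width: 0.0
grasp_force: 0.1
```

Emit:
{"fn": "step_arm", "kwargs": {
  "motion": [
    {"slide": [0,0,0],"dr": [0,0,0],"jaw": 0},
    {"slide": [-10,0,0],"dr": [0,0,0],"jaw": 0},
    {"slide": [-20,0,-20],"dr": [0,0,0],"jaw": 0},
    {"slide": [-30,0,-60],"dr": [0,0,0],"jaw": 0},
    {"slide": [-80,0,-100],"dr": [0,0,0],"jaw": 0},
    {"slide": [-130,0,-120],"dr": [0,0,0],"jaw": 0},
    {"slide": [-180,0,-120],"dr": [0,0,0],"jaw": 0},
    {"slide": [-240,0,-120],"dr": [0,0,0],"jaw": 0}
  ]
}}

```text
clock: 21.5
position: [463.4, 48.4, 125.9]
ee_rot: [-0.702, 0.712, -0.0, 0.001]
contact_force: [0.6, 0.2, -0.1]
gripper_width: -0.1
grasp_force: 0.0
```

```bash
python3 -c "
from h import *
a=optics.get_image('top'); b=optics.get_image('side')
r=lambda i,u,v,w,h,s:cv2.resize(i[v:v+h,u:u+w],(w*s,h*s),interpolation=cv2.INTER_CUBIC)
A=r(a,258,165,210,120,3); B=r(b,210,130,130,95,2)
o=np.zeros((600,800,3),np.uint8); o[:360,:630]=A; o[365:555,:260]=B
o[365:600,270:790]=cv2.resize(b,(520,390))[60:295]
cv2.imwrite('pics/end.png',o); plan((1,460,45,125,-91))"
```

```text
now [464.3  51.3 125.9] -90.4 t 21.6 tilt [0.13 0.07] F [ 0.6 -0.1 -0. ] w -0.0
[6, 4, np.float64(0.9)] 0.08
```

View pics/end.png

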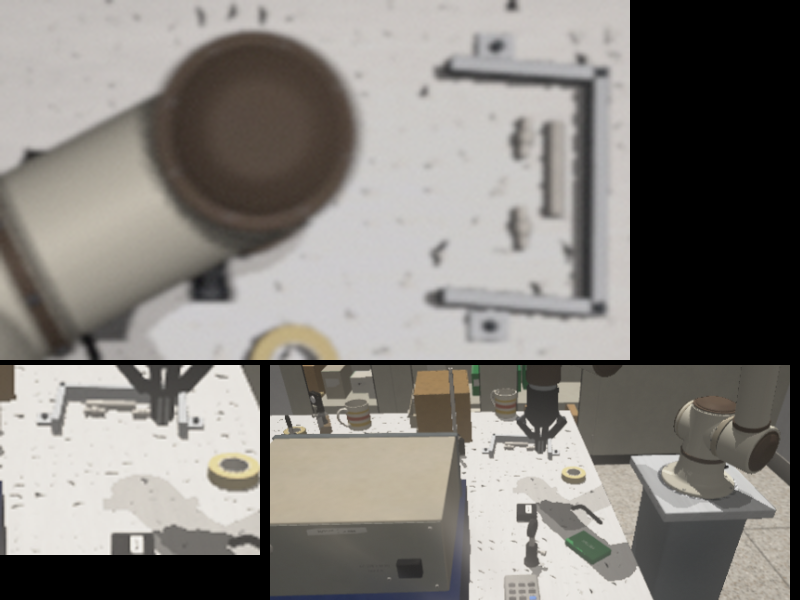

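The top view shows the post (553,168) and both couplers (522,138) and (520,228) well inside the fence. The other items are undisturbed, and the arm is clear of the table.

```bash
python3 -c "
from bench import arm
print(arm.job_done())"
```

```text
the job is handed in; nothing more can be done
None
```

The steel post and both couplers were swept into the fence and lie wholly inside it in the last camera view; nothing else on the table was moved, and I handed the job in at about 22 s.

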